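# Dispense a rosin cake from the carousel into its box

## Task

Turn the carousel wheel by its brass pegs until the pocket with the amber rosin cake sits squarely over the drop slot, then swing the red-knobbed lever over to tip the cake out into the open box and let the lever spring back. Close the box's lid over the cake and press it down firmly until it is fully shut. Never touch the fragile rosin itself, and leave the bottle, chisel and plane where they are.

Things in the scene. Friction and masses are not known exactly. Their poses are not given: they have to be found in the camera images.
- carousel: Fixed plywood stand: square deck 244 x 237 mm on four legs, its top 130 mm up. Origin on the table under the wheel's axle, z up. A 75 mm wide slot (x -37 to 37 mm, y -36 to -115 mm, the deck's edge), red lines along its sides, points to this frame's -y, towards the box; the aluminium flap fills it flush, between cheeks hanging under the deck.
- drop (a point): Centre of the drop slot on the deck's top face, 70 mm from the axle towards the carousel's -y, 130 mm above the table. The cake's centre must come within about 6 mm of it (horizontally) to fall through.
- wheel: Wooden wheel, 215 mm across, turning either way on a vertical axle over the deck, friction 0.12 N m. Origin on the axle at deck height; x axis to the loaded pocket's centre. Four bottomless round pockets (66 mm inside, tops 32 mm above the deck) lie 70 mm from the axle at 0, 90, 180, 270 degrees and slide the cake along the deck with 3 mm play; four arms between them carry brass pegs.
- peg0 (a point): Top of the brass peg on the wheel's arm at 45 degrees from the wheel's x axis. Peg: round, 16 mm diameter, 85 mm from the axle, standing 45 mm above its arm, top 70 mm above the deck (200 mm above the table).
- peg1 (a point): As peg0, at 135 degrees.
- peg2 (a point): As peg0, at 225 degrees.
- peg3 (a point): As peg0, at 315 degrees.
- cake: Loose round cake of amber rosin, 60 mm diameter, 18 mm thick with a bulging rim (faces 52 mm), about 80 g, slippery, in one of the wheel's pockets. Origin at the centre of its underside, z up. It must not be touched by the robot.
- flap (a joint): Angle of the flap and its lever, rigid on one shaft: 0 = flap level, shut; 0.85 rad = fully tipped (end stop). The flap's outer end drops towards the box; the cake slides off between about 0.3 and 0.85. A spring returns it to 0 when let go (0.18 N m at 0, 0.31 N m at 0.85). The shaft lies along the carousel's x, at carousel y = -36 mm, 110 mm up.
- lever_tip (a point): Centre of the lever's red ball knob (28 mm), on a 10 mm rod 115 mm from the shaft, upright beside the deck at carousel x = -138 mm (robot's side). At joint 0 it leans 0.4 rad to the carousel's +y (ball at carousel y = 9 mm, 216 mm above the table); push it towards the carousel's -y until it leans 0.45 rad the other way.
- box: Heavy open wooden box with a green, slippery, slope-sided cradle inside that lays the cake flat, standing fixed beyond the slot, 110 (its x) x 104 (its y) x 50 mm high, walls and floor 6 mm. Origin at the centre of its underside on the table, z up, +x away from the wheel: the lid hinges along its top edge at +x, the cake comes over its low wall at -x.
- lid (a joint): Opening angle of the box's lid: 0 = shut flat on the rim, 1.57 = upright, starts open at 1.5 to 1.85. A stiff hinge (0.13 N m friction) leaves it wherever it is put, so it has to be pushed over and right down. The lid is a plate 110 x 104 x 8 mm with no handle; its outer face (brass plaque) faces away from the wheel when it stands open.
- lid_hinge (a point): Middle of the lid's hinge line: on the box's axis, 55 mm towards the box's +x, 50 mm above the table. The hinge line is parallel to the box's y; the shut lid reaches 110 mm from it towards the wheel.
- lid_mid (a point): Centre of the lid's outer face (8 mm off its underside), 55 mm from the hinge; 59 mm above the table when shut.
- varnish: Bystander: loose amber varnish bottle, 54 mm diameter, 130 mm tall, origin at the centre of its underside.
- chisel: Bystander: loose chisel lying on the table, about 200 mm long, 28 mm thick, origin under its ferrule, along its x.
- plane: Bystander: loose small hand plane, 150 x 45 x 70 mm, origin at the centre of its sole.

How it is judged (in metres and radians):
On the way, in this order (a step that is already met when the one before it is completed fails the run):
1. the cake, in its pocket on the shut flap, lies within 8 mm of the drop point (horizontal distance between cake and drop below 0.008 m and height (world z) of cake above 0.125 m and value of joint flap below 0.06 rad), for 0.2 s.
2. the lever is swung at least 0.2 rad, tipping the cake off the deck (value of joint flap above 0.2 rad and height (world z) of cake below 0.11 m).
3. the cake lies in the box with the lid still open and the flap back up (z of cake in the frame of box below 0.04 m and x of cake in the frame of box between -0.05 and 0.05 m and y of cake in the frame of box between -0.05 and 0.05 m and value of joint flap below 0.08 rad and value of joint lid above 0.6 rad), for 0.2 s.
4. the fingers press the shut lid down with more than 3 N (value of joint lid below 0.04 rad and contact force between the fingers and lid above 3 N), for 0.2 s.
At the end, for the whole second after the job is handed in: The cake lies at rest inside the box (centre within its walls, below the rim), the lid is shut to within 0.04 rad, and the flap and lever have sprung back to within 0.08 rad of level (value of joint lid below 0.04 rad and value of joint flap below 0.08 rad and z of cake in the frame of box below 0.04 m and x of cake in the frame of box between -0.05 and 0.05 m and y of cake in the frame of box between -0.05 and 0.05 m and linear speed of cake below 0.02 m/s); the robot touches nothing.
It fails at once if the robot touches the rosin cake (contact force between any of the fingers, the arm and cake above 0.5 N).
It fails at once if bottle, chisel or plane is pushed more than 30 mm or the bottle tips over (distance of any of varnish, chisel, plane from where it was at the start of the episode above 0.03 m or angle between varnish's own z axis and vertical above 0.5 rad).
It also fails if it takes over 66 s, if anything falls off the work surface, if the arm or the gripper's body presses on something with over 40 N, if the wrist force passes 120 N, or if a joint passes its speed limit or range.

## Robot

A 6-joint arm with a two-finger parallel gripper is mounted at the origin on the work surface. World frame = base frame: x ahead of the robot, y to its left, z up, the work surface at z = 0. Lengths are in m, angles in degrees, forces in N, time in s.
With the tool pointing down it reaches from about 0.4 to 0.825 m from the base axis. Payload 7 kg.
Tool frame: the origin (TCP) lies between the finger pads; the fingertips stand 25 mm ahead of it and the grasp point (between the pads) lies 6 mm ahead of it; z points along the fingers, y is the line along which they close (so a half turn about z gives the same grasp; the last joint's range is limited). The gripper opens to 88 mm and grips with 3 to 60 N. Pads are 19 mm wide; open, the fingers measure 130 mm over their backs; the gripper's body (78 mm by 193 mm) begins 47 mm behind the grasp point.
Start: joints at [-48.868, 20.546, 0.682, 0, -70.136, -16.507], TCP at [0.281, -0.614, 0.252] pointing down, gripper open.
Joint ranges: [-176.03, 176.03], [-82.01, 121.73], [-58.28, 71.71], [-173.87, 95.51], [-174.79, -0.11], [-173.66, 173.66]. Speed limits (degrees/s): [136.94, 136.94, 172.46, 180, 180, 180].

## Interface

Orientations are given as [roll, pitch, yaw] about the fixed x, y, z axes, in that order (R = Rz(yaw) Ry(pitch) Rx(roll)).
In Python, from plant import ctrl, ticket, snapshot gives the robot as it stands (ctrl), with the cameras as plain functions and the job (ticket).
- The arm moves only by the tool advance, called after "Emit:" as name([rows], argument=value, ...), one row to a line, values as JSON. Schema: {"type":"object","properties":{"deltas":{"type":"array","items":{"type":"array","items":{"type":"array","items":{"type":"number"},"minItems":5,"maxItems":5},"minItems":1,"maxItems":8},"minItems":1,"maxItems":1},"only":{"type":"string"},"quiet":{"type":"boolean"},"lines":{"type":"string"}},"required":["deltas"],"additionalProperties":false}. deltas is a list that holds a single list of rows (three levels of brackets), with 1 to 8 rows, each of 5 numbers: dx, dy, dz in normalised numbers (1 is 0.8 m), then a turn about the tool's z in shares of 90 degrees (1.0 is 90 degrees), then the finger opening in m; each row is the pose to reach, as a shift and turn from the pose commanded when the call began, along the tool's axes at that moment; what a row does not reach only later rows make up. A row lasts 1/8 s, in which the tool goes at most 0.0625 m and 10.7 degrees, less where a joint would pass 70% of its speed; a pose out of reach is approached as far as the arm can. The fingers move at their own pace and stop on an object; the grip force is fixed at half the most. Time passes only in rows, so rows that do not move let the fingers close. The tool returns the time, the measured TCP pose, the force, the opening and the grip force at its end. only (a regular expression) keeps the lines of the reply that match it, lines (a string "A,B") keeps lines A to B, and quiet returns only ok. Input that does not fit is refused with a message, and nothing moves.
- ctrl.get_obs(): the state, without advancing time (a new reading comes with each control period).
- snapshot(name): name is "side" or "top"; returns a dict with "frame" (420x560x3 uint8, red, green, blue), "z_map" (420x560 float32, m along the optical axis (not along the pixel's ray), 0 where there is no reading), "fovy" (degrees; the focal length in pixels is half the picture's height over the tangent of half this angle, whatever the lens; pixels are square), "cx", "cy" (the principal point, pixels), "R" (3x3) and "t" (3): a world point X has camera coordinates R X + t. Camera axes: x right, y down, z forward; pixel columns grow to the right and rows downward; lengths in m; the calibration is good to about 2 mm. A picture is of the moment at which its call begins.
- ticket.close_job(): hands the job in; it is judged then, once.
The state is a dict: "clock": time; "joint_pos": joint angles; "qvel": joint speeds; "tau": joint torques, N m; "tool_pos": TCP position; "orientation": TCP orientation; "force": force on the tool from outside, world axes, zero at the start; "moment": the same for the moment, N m; "opening": finger opening in m; "gripper_force": force on a finger pad.
Only numpy, scipy, OpenCV 4.12 (cv2) and the standard library are available. Lean on these libraries where they do the work, as an engineer would, in place of code of your own. Each camera call takes 0.05 s, during which the arm holds its last target. There are 200 camera calls.

## Working session

There is one attempt and no reset: what is moved stays moved. The work goes in short steps, Python scripts to look and compute and a tool call to move; the robot and the scene stay as the last step left them, time stands still between calls to the robot, and variables do not carry over. Pictures are saved under pics/ and viewed, at most 10 in all, crops included, and the job is handed in when it is done.

```bash
ls; mkdir -p pics; cat > h.py <<'E'
import numpy as np,cv2
from plant import ctrl, ticket, snapshot
def snap(n,f):
    s=snapshot(n); cv2.imwrite('pics/'+f+'.png',s['frame'][:,:,::-1]); np.savez('pics/'+f+'.npz',**s); return s
def world(s):
    z=s['z_map'];f=z.shape[0]/2/np.tan(np.radians(float(s['fovy']))/2)
    v,u=np.mgrid[:z.shape[0],:z.shape[1]]
    c=np.stack([(u-s['cx'])/f*z,(v-s['cy'])/f*z,z],-1)
    return (c-s['t'])@s['R']
E
python3 - <<'E'
from h import *
for n in('top','side'):
    s=snap(n,n+'0'); print(n,s['fovy'],s['cx'],s['cy'],-s['R'].T@s['t'])
o=ctrl.get_obs(); print(o)
E
```

```text
pics
plant.py
top 51.23818146212055 274.432079242818 205.20754688802998 [0.44032429 0.01724199 1.0904283 ]
side 46.72612813934221 279.23580850265125 197.21496293207483 [0.12258991 0.70159425 0.86016697]
{'clock': 0.1, 'joint_pos': array([-4.88679151e+01,  2.05877047e+01,  6.39840195e-01, -1.73801843e-02,
       -7.01342851e+01, -1.65071090e+01]), 'qvel': array([-0.01040629, -0.14736447,  0.16070062,  0.09163244, -0.03255557,
       -0.01795845]), 'tau': array([ 6.18360718e-04, -5.84162486e+01,  2.93752670e+01,  7.01551527e+00,
        1.01989068e-02, -3.63406184e-05]), 'tool_pos': array([ 0.2810806 , -0.61327087,  0.25071945]), 'orientation': array([ 1.79916593e+02, -7.67768609e-03, -1.55380936e+02]), 'force': array([-0.18231629,  0.20507132, -0.68346803]), 'moment': array([ 0.02593434,  0.02043678, -0.02017603]), 'gripper_force': 0.0, 'opening': 0.08731839860391823}
```

View pics/top0.png

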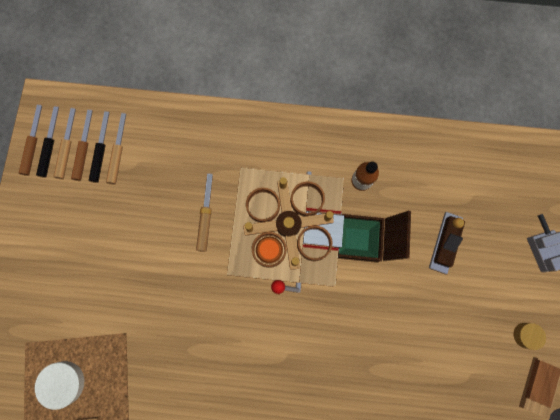

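View pics/side0.png

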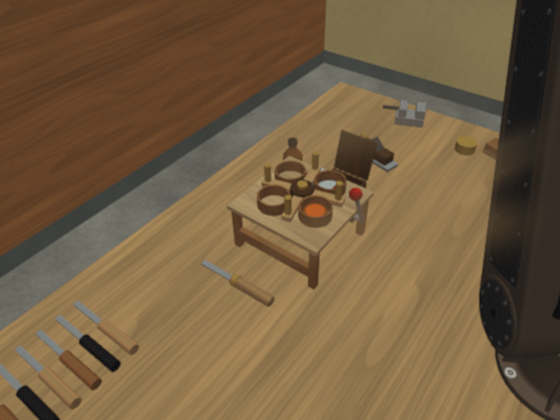

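The top view shows the wheel hub near (289,223), pegs at (283,182), (329,216), (295,261) and (250,227), and the cake at (268,250). The knob is at (278,287), the box at (362,238) and the lid at (397,236). The bottle is at (366,175), the chisel at (205,215) and the plane at (448,243). Next I'll measure these.

```bash
python3 - <<'E'
from h import *
s=dict(np.load('pics/top0.npz'));W=world(s);F=s['frame'].astype(int)
for n,(u,v) in dict(hub=(289,223),p_a=(283,182),p_b=(329,216),p_c=(295,261),p_d=(250,227),cake=(268,250),knob=(278,287),box=(362,238),lidtop=(408,236),lid=(397,236),bottle=(371,168),chis=(206,210),plane=(455,225)).items(): print(n,W[v,u].round(4))
r,g,b=F[...,0],F[...,1],F[...,2]
# cake
m=(r>180)&(g>40)&(g<130)&(b<60)&(W[...,2]>.12)
print('cake',m.sum(),np.median(W[m],0),(W[m].min(0)+W[m].max(0))/2)
m=(W[...,2]>.185)&(W[...,2]<.215)&(abs(W[...,0]-.46)<.4)&(abs(W[...,1])<.3)
n,l,st,c=cv2.connectedComponentsWithStats(m.astype('uint8'))
for i in range(1,n):
    if st[i,4]>8:
        k=l==i;print('hi',c[i].round(1),st[i,4],W[k].mean(0).round(4))
m=(W[...,2]>.12)&(W[...,2]<.138)
n,l,st,c=cv2.connectedComponentsWithStats(m.astype('uint8'))
for i in range(1,n):
    if st[i,4]>300:
        k=l==i;print('deck',c[i].round(1),st[i,4],W[k][:,2].mean(), cv2.minAreaRect(W[k][:,:2].astype('float32')))
for nm,lo,hi in (('rim',.04,.06),):
    m=(W[...,2]>lo)&(W[...,2]<hi)
    n,l,st,c=cv2.connectedComponentsWithStats(m.astype('uint8'))
    for i in range(1,n):
        if st[i,4]>20: print(nm,c[i].round(1),st[i,4],W[l==i].mean(0).round(4),cv2.minAreaRect(W[l==i][:,:2].astype('float32')))
E
```

```bash
python3 - <<'E'
import cv2
a=cv2.imread('pics/top0.png')[150:310,180:480]
cv2.imwrite('pics/c0.png',cv2.resize(a,None,fx=2.6,fy=2.6,interpolation=cv2.INTER_CUBIC))
E
```

```text
(no output)
```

View pics/c0.png

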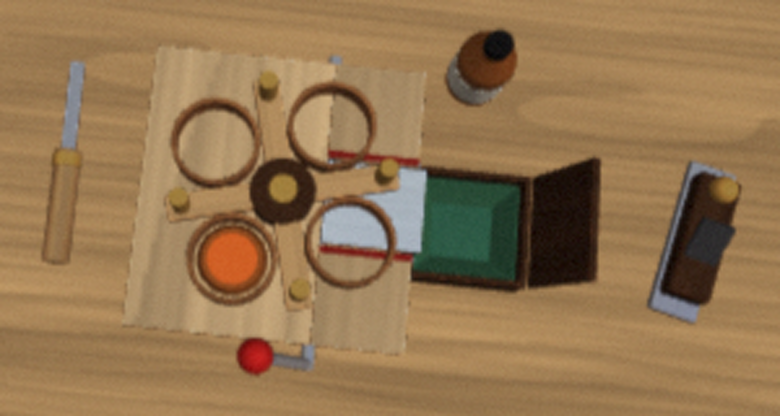

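The carousel is aligned with the world axes, with its axle at about (0.5955, 0.0026). The loaded pocket is at about 149°, so the wheel needs +121°. I'll grip the peg at 13.9° (0.677, 0.023), with the closing axis along the tangent, and carry it round.

The rows are not in the units I measure in: shifts go in shares of 0.8 m and turns go in shares of 90 degrees. I convert before sending: -0.625 m / 0.8 = -0.7813, 0.413 m / 0.8 = 0.5163, 10.7 degrees / 90 = 0.1189.

```bash
cat >> h.py <<'E'
def to(x,y,z,yaw=None):
    "world target -> dx dy dz turn, from the measured pose"
    o=ctrl.get_obs(); r=np.radians(o['orientation'][2]); p=np.array([x,y,z])-o['tool_pos']
    dx=p[0]*np.cos(r)+p[1]*np.sin(r); dy=p[0]*np.sin(r)-p[1]*np.cos(r)
    t=0 if yaw is None else -((yaw-o['orientation'][2]+180)%360-180)
    return np.round([dx,dy,-p[2],t],4)
E
```

Emit:
advance([
  [[-0.7813, 0.5163, 0, 0.1189, 0.05], [-0.7813, 0.5163, 0, 0.1189, 0.05], [-0.7813, 0.5163, 0, 0.1189, 0.05], [-0.7813, 0.5163, 0, 0.1189, 0.05], [-0.7813, 0.5163, 0, 0.1189, 0.05], [-0.7813, 0.5163, 0, 0.1189, 0.05], [-0.7813, 0.5163, 0, 0.1189, 0.05], [-0.7813, 0.5163, 0, 0.1189, 0.05]],
])

```text
clock: 1.1
tool_pos: [0.5453, -0.1887, 0.2515]
orientation: [180.0, -0.0, -166.1]
force: [1.8, -1.1, 0.4]
opening: 0.0497
gripper_force: 0.0
```

```bash
python3 -c "
from h import *
print(to(.6774,.0229,.25,-166.1))"
```

```text
[-0.1791  0.1736  0.0015  0.0329]
```

To row units: -0.18 m / 0.8 = -0.225, 0.174 m / 0.8 = 0.2175.

Emit:
advance([
  [[-0.225, 0.2175, 0, 0, 0.05], [-0.225, 0.2175, 0, 0, 0.05], [-0.225, 0.2175, 0, 0, 0.05], [-0.225, 0.2175, 0, 0, 0.05], [-0.225, 0.2175, 0, 0, 0.05], [-0.225, 0.2175, 0, 0, 0.05], [-0.225, 0.2175, 0, 0, 0.05]],
])

```text
clock: 1.98
tool_pos: [0.677, 0.0205, 0.2517]
orientation: [180.0, -0.0, -166.1]
force: [-0.3, -0.8, -0.2]
opening: 0.0498
gripper_force: 0.0
```

```bash
python3 -c "
from h import *
print(to(.6774,.0229,.20,-166.1))"
```

```text
[-0.0009  0.0022  0.0517 -0.0311]
```

To row units: 0.052 m / 0.8 = 0.065, 0.002 m / 0.8 = 0.0025.

Emit:
advance([
  [[-0.0013, 0.0025, 0, 0, 0.05], [-0.0013, 0.0025, 0.065, 0, 0.05], [-0.0013, 0.0025, 0.065, 0, 0.05], [-0.0013, 0.0025, 0.065, 0, 0], [-0.0013, 0.0025, 0.065, 0, 0], [-0.0013, 0.0025, 0.065, 0, 0], [-0.0013, 0.0025, 0.065, 0, 0]],
])

```text
clock: 2.85
tool_pos: [0.6784, 0.0237, 0.2004]
orientation: [-180.0, 0.1, -166.1]
force: [0.6, 0.6, 2.8]
opening: 0.0154
gripper_force: 11.1
```

```bash
python3 - <<'E'
from h import *
o=ctrl.get_obs();print(o['opening'],o['gripper_force'],o['force'])
s=snap('top','g1');W=world(s)
m=(W[...,2]>.185)&(W[...,2]<.208)&(abs(W[...,0]-.6)<.12)&(abs(W[...,1])<.11)
n,l,st,c=cv2.connectedComponentsWithStats(m.astype('uint8'))
for i in range(1,n):
    if st[i,4]>8: print(c[i].round(1),st[i,4],W[l==i].mean(0).round(4))
C=np.array([.5955,.0026]);R=.085;p=o['tool_pos'][:2]
# arc rows, cumulative: wheel angle a -> shift along the present tool axes
print(p-C,np.degrees(np.arctan2(*(p-C)[::-1])))
for a in (10,20,30,40,50,60,70,80): 
    t=np.radians(a); print(a,round(R*(np.cos(t)-1)*-1,4),round(R*np.sin(t),4))
E
```

```text
0.015388957491778881 11.148553490638733 [0.55968681 0.63179234 2.75767334]
[328.9 214.4] 52 [ 0.6169 -0.079   0.197 ]
[248.4 226.5] 51 [0.5742 0.0841 0.1977]
[295.5 260.8] 51 [ 0.5142 -0.0189  0.198 ]
[0.08288546 0.02107982] 14.269214440910496
10 0.0013 0.0148
20 0.0051 0.0291
30 0.0114 0.0425
40 0.0199 0.0546
50 0.0304 0.0651
60 0.0425 0.0736
70 0.0559 0.0799
80 0.0702 0.0837
```

To row units: 0.0736 m / 0.8 = 0.092, 0.0651 m / 0.8 = 0.0814, -60 degrees / 90 = -0.6667.

Emit:
advance([
  [[0.0016, 0.0185, 0, -0.1111, 0], [0.0064, 0.0364, 0, -0.2222, 0], [0.0143, 0.0531, 0, -0.3333, 0], [0.0249, 0.0683, 0, -0.4444, 0], [0.038, 0.0814, 0, -0.5556, 0], [0.0531, 0.092, 0, -0.6667, 0], [0.0531, 0.092, 0, -0.6667, 0], [0.0531, 0.092, 0, -0.6667, 0]],
])

```text
clock: 3.9
tool_pos: [0.6185, 0.0826, 0.2004]
orientation: [180.0, -0.2, -106.1]
force: [-0.5, -9.9, 3.6]
opening: 0.015
gripper_force: 30.0
```

Emit:
advance([
  [[0.0016, 0.0185, 0, -0.1111, 0], [0.0064, 0.0364, 0, -0.2222, 0], [0.0143, 0.0531, 0, -0.3333, 0], [0.0249, 0.0683, 0, -0.4444, 0], [0.038, 0.0814, 0, -0.5556, 0], [0.0531, 0.092, 0, -0.6667, 0], [0.0531, 0.092, 0, -0.6667, 0], [0.0531, 0.092, 0, -0.6667, 0]],
])

```text
clock: 4.9
tool_pos: [0.5401, 0.0606, 0.2005]
orientation: [-180.0, -0.5, -46.1]
force: [20.8, -23.9, -10.5]
opening: 0.0152
gripper_force: 30.0
```

```bash
cat >> h.py <<'E'
def wheel(f):
    s=snap('top',f);W=world(s);F=s['frame'].astype(int);C=np.array([.5955,.0026])
    m=(W[...,2]>.185)&(W[...,2]<.208)&(abs(W[...,0]-.6)<.12)&(abs(W[...,1])<.11)
    n,l,st,c=cv2.connectedComponentsWithStats(m.astype('uint8'))
    for i in range(1,n):
        if st[i,4]>8: q=W[l==i].mean(0)[:2]-C; print(c[i].round(1),st[i,4],(q+C).round(4),np.degrees(np.arctan2(q[1],q[0])).round(2),np.hypot(*q).round(4))
    r,g,b=F[...,0],F[...,1],F[...,2]
    m=(r>150)&(g>40)&(g<130)&(b<60)&(W[...,2]>.12)
    if m.sum(): print('cake',m.sum(),np.median(W[m],0)[:2]-C,((W[m].min(0)+W[m].max(0))/2)[:2]-C)
E
python3 - <<'E'
from h import *
wheel('w1'); o=ctrl.get_obs(); print(o['tool_pos'],o['force'],o['opening'],o['gripper_force'])
E
```

```text
[319.6 195.2] 53 [ 0.6558 -0.0564] -44.37 0.0844
[315.4 251.8] 52 [ 0.5367 -0.0575] -134.37 0.0841
cake 443 [ 0.00109165 -0.07143045] [-0.05477257 -0.04924046]
[0.54008326 0.06064867 0.2004873 ] [ 21.45444623 -23.71151174  -9.97015324] 0.0152100376222037 29.99819576740265
```

View pics/w1.png

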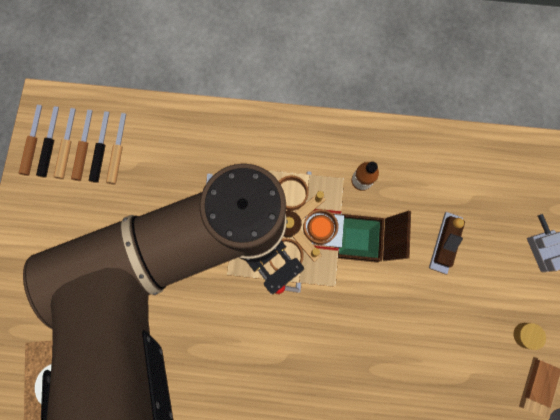

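The picture shows the cake over the slot at (320,228), with the box and lid clear. I'll check the slot's centreline from the red lines before releasing.

```bash
python3 - <<'E'
from h import *
for f in('top0','w1'):
    s=dict(np.load(f'pics/{f}.npz'));W=world(s);F=s['frame'].astype(int);r,g,b=F[...,0],F[...,1],F[...,2]
    m=(r>90)&(g<45)&(b<50)&(abs(W[...,0]-.6)<.08)&(W[...,1]<-.02)&(W[...,1]>-.13)&(W[...,2]>.11)
    for k in (0,1):
        q=W[m&((W[...,0]>.595)==k)]; q[:,0]
        if len(q)>5: print(f,k,len(q),q.mean(0).round(4),np.polyfit(q[:,1],q[:,0],1).round(4))
    # silver flap
    for nm,mm in(('box',(W[...,2]>.04)&(W[...,2]<.06)&(abs(W[...,0]-.6)<.07)&(W[...,1]<-.11)&(W[...,1]>-.25)),):
        for k in(0,1):
            q=W[mm&((W[...,0]>.6)==k)&(abs(W[...,0]-.6)>.046)&(W[...,1]>-.22)]
            if len(q)>5: print('boxwall',k,len(q),q.mean(0).round(4),np.polyfit(q[:,1],q[:,0],1).round(4))
E
```

```text
top0 0 45 [ 0.5556 -0.0714  0.1292] [-0.0022  0.5555]
top0 1 26 [ 0.6383 -0.0662  0.1294] [-0.0026  0.6382]
boxwall 0 119 [ 0.5503 -0.1718  0.0485] [-0.0021  0.55  ]
boxwall 1 91 [ 0.6487 -0.1731  0.0483] [0.0042 0.6495]
w1 0 19 [ 0.5558 -0.088   0.1282] [-0.0128  0.5547]
boxwall 0 119 [ 0.5503 -0.1716  0.0481] [-3.000e-04  5.502e-01]
boxwall 1 89 [ 0.6488 -0.1724  0.0479] [0.0043 0.6495]
```

To row units: -0.06 m / 0.8 = -0.075, -0.05 m / 0.8 = -0.0625.

Emit:
advance([
  [[0, 0, 0, 0, 0.05], [0, 0, 0, 0, 0.05], [0, 0, 0, 0, 0.05], [0, 0, -0.0625, 0, 0.05], [0, 0, -0.075, 0, 0.05], [0, 0, -0.075, 0, 0.05]],
])

```text
clock: 5.7
tool_pos: [0.5367, 0.065, 0.2603]
orientation: [-179.9, -0.0, -46.0]
force: [0.2, 0.0, -0.5]
opening: 0.0502
gripper_force: 0.0
```

```bash
python3 - <<'E'
from h import *
wheel('w2'); o=ctrl.get_obs(); print(o['tool_pos'],o['force']); print(to(.4575,.06,.26,-90))
E
```

```text
[319.6 195.3] 52 [ 0.6554 -0.0564] -44.57 0.0841
[315.4 251.8] 53 [ 0.5365 -0.0575] -134.46 0.0842
cake 467 [ 0.00075042 -0.07220035] [-0.0548889  -0.04914485]
[0.53618388 0.06472455 0.25920669] [ 0.49172266  0.44002434 -0.50097105]
[-5.12000e-02  5.99000e-02 -8.00000e-04  4.39389e+01]
```

To row units: 0.06 m / 0.8 = 0.075, -0.051 m / 0.8 = -0.0638, 44 degrees / 90 = 0.4889.

Emit:
advance([
  [[-0.0638, 0.075, 0, 0.4889, 0], [-0.0638, 0.075, 0, 0.4889, 0], [-0.0638, 0.075, 0, 0.4889, 0], [-0.0638, 0.075, 0, 0.4889, 0], [-0.0638, 0.075, 0, 0.4889, 0], [-0.0638, 0.075, 0.05, 0.4889, 0], [-0.0638, 0.075, 0.05, 0.4889, 0], [-0.0638, 0.075, 0.05, 0.4889, 0]],
])

```text
clock: 6.75
tool_pos: [0.4584, 0.0595, 0.2202]
orientation: [-180.0, -0.0, -90.0]
force: [0.8, 0.5, 0.5]
opening: 0.0001
gripper_force: 0.0
```

```bash
python3 - <<'E'
from h import *
o=ctrl.get_obs(); print(o['tool_pos'],o['orientation'][2],o['force'],o['opening']); wheel('w3')
s=snap('side','s3')
E
```

```text
[0.45835846 0.05954956 0.22022735] -89.95638210826219 [0.84519191 0.50556152 0.50130638] 0.00013136637438679983
[262.9 189.8] 50 [0.655  0.0628] 45.37 0.0846
[319.6 195.2] 53 [ 0.6558 -0.0565] -44.44 0.0845
[315.4 251.8] 52 [ 0.5367 -0.0575] -134.39 0.0841
cake 415 [ 0.00186666 -0.07065922] [-0.03655621 -0.02669158]
```

View pics/s3.png

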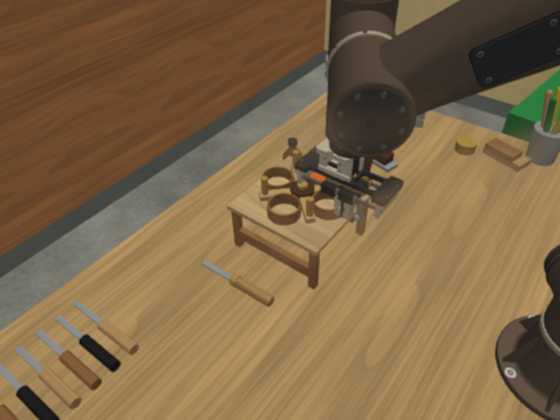

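To row units: 0.115 m / 0.8 = 0.1438, 0.06 m / 0.8 = 0.075.

Emit:
advance([
  [[0.0375, 0, 0, 0, 0], [0.075, 0, 0, 0, 0], [0.1125, 0, 0, 0, 0], [0.1438, 0, 0, 0, 0], [0.1438, 0, 0, 0, 0], [0.1438, 0, 0, 0, 0], [0.1438, 0, 0, 0, 0], [0.1438, 0, 0, 0, 0]],
])

```text
clock: 7.85
tool_pos: [0.4581, -0.0548, 0.2198]
orientation: [-180.0, 0.0, -90.0]
force: [1.0, 1.9, -1.0]
opening: 0.0003
gripper_force: 1.1
```

```bash
python3 - <<'E'
from h import *
wheel('w4')
s=dict(np.load('pics/w4.npz'));W=world(s);F=s['frame'].astype(int)
m=(F[...,0]>150)&(F[...,1]>40)&(F[...,1]<130)&(F[...,2]<60)&(abs(W[...,0]-.6)<.08)&(W[...,1]<-.03)&(W[...,1]>-.25);print(m.sum(),np.median(W[m],0))
E
```

```text
[262.9 189.7] 49 [0.6551 0.0628] 45.32 0.0847
[319.7 195. ] 51 [ 0.6561 -0.0565] -44.33 0.0846
[257.2 246.4] 51 [0.5354 0.0616] 135.53 0.0843
cake 26 [ 0.04147878 -0.08927558] [-0.05495485 -0.02908805]
273 [ 0.60426594 -0.17471134  0.02435215]
```

View pics/w4.png

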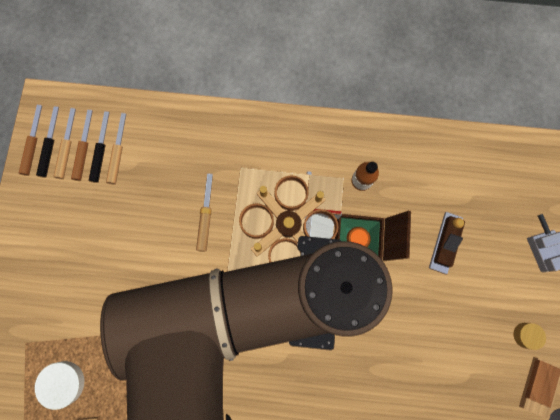

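The cake is in the box, at pixel (359,238). I'll back the lever off next.

To row units: -0.12 m / 0.8 = -0.15, -0.06 m / 0.8 = -0.075.

Emit:
advance([
  [[-0.0375, 0, 0, 0, 0], [-0.075, 0, 0, 0, 0], [-0.1125, 0, 0, 0, 0], [-0.15, 0, 0, 0, 0], [-0.15, 0, -0.0625, 0, 0], [-0.15, 0, -0.0625, 0, 0], [-0.15, 0, -0.0625, 0, 0]],
])

```text
clock: 8.78
tool_pos: [0.4576, 0.0645, 0.2693]
orientation: [180.0, -0.0, -90.1]
force: [-0.2, -0.5, -0.6]
opening: 0.0005
gripper_force: 0.0
```

```bash
python3 - <<'E'
from h import *
o=ctrl.get_obs();print(o['tool_pos'],to(.58,-.31,.27,-90))
s=snap('side','s5');W=world(s);F=s['frame'].astype(int)
m=(F[...,0]>120)&(F[...,1]<50)&(F[...,2]<50)&(W[...,2]>.19)&(W[...,2]<.25)&(abs(W[...,0]-.458)<.05);print('knob',m.sum(),np.median(W[m],0) if m.any() else 0)
s=dict(np.load('pics/top0.npz'));W=world(s)
m=(W[...,2]>.065)&(W[...,2]<.17)&(abs(W[...,0]-.6)<.06)&(W[...,1]<-.2)&(W[...,1]>-.3);q=W[m]
print('lid',np.polyfit(q[:,2],q[:,1],1),q[:,2].max(),q.mean(0))
E
```

```text
[0.45756247 0.0644571  0.26929393] [ 0.3743 -0.1229 -0.0007 -0.0695]
knob 27 [0.45315296 0.01665739 0.22425479]
lid [-0.25348698 -0.21517367] 0.15939834885201531 [ 0.59849114 -0.24520939  0.11849022]
```

To row units: 0.374 m / 0.8 = 0.4675, -0.123 m / 0.8 = -0.1538.

Emit:
advance([
  [[0.4675, -0.1538, 0, 0, 0], [0.4675, -0.1538, 0, 0, 0], [0.4675, -0.1538, 0, 0, 0], [0.4675, -0.1538, 0, 0, 0], [0.4675, -0.1538, 0, 0, 0], [0.4675, -0.1538, 0, 0, 0], [0.4675, -0.1538, 0, 0, 0], [0.4675, -0.1538, 0, 0, 0]],
])

```text
clock: 9.82
tool_pos: [0.5798, -0.3108, 0.2675]
orientation: [179.8, 0.0, -90.2]
force: [-0.3, 0.3, -0.2]
opening: 0.0001
gripper_force: 0.0
```

```bash
python3 - <<'E'
from h import *
print(to(.58,-.31,.135,-90)); wheel('w6'); s=dict(np.load('pics/w6.npz'));W=world(s);F=s['frame'].astype(int)
m=(F[...,0]>150)&(F[...,1]>40)&(F[...,1]<130)&(F[...,2]<60)&(abs(W[...,0]-.6)<.05)&(W[...,1]<-.12)&(W[...,1]>-.24)&(W[...,2]<.06);print(m.sum(),np.median(W[m],0))
E
```

```text
[-8.000e-04 -2.000e-04  1.325e-01 -2.196e-01]
[263.  189.9] 51 [0.6547 0.0628] 45.45 0.0844
[319.6 195.2] 54 [ 0.6557 -0.0565] -44.48 0.0843
[257.2 246.4] 51 [0.5353 0.0616] 135.54 0.0843
[315.4 251.8] 53 [ 0.5366 -0.0575] -134.43 0.0842
cake 100 [-0.04018436 -0.06837929] [-0.02994286 -0.01830649]
33 [ 0.60097044 -0.15952725  0.02354004]
```

To row units: 0.1275 m / 0.8 = 0.1594, 0.06 m / 0.8 = 0.075.

Emit:
advance([
  [[0, 0, 0.075, 0, 0], [0, 0, 0.15, 0, 0], [0, 0, 0.1594, 0, 0], [0, 0, 0.1594, 0, 0]],
])

```text
clock: 10.38
tool_pos: [0.5813, -0.3092, 0.1437]
orientation: [-180.0, -0.1, -90.0]
force: [0.5, 0.5, 1.1]
opening: 0.0002
gripper_force: 0.0
```

Emit:
advance([
  [[-0.0375, 0, 0, 0, 0], [-0.0688, 0, -0.0025, 0, 0], [-0.0875, 0, -0.0063, 0, 0], [-0.1063, 0, -0.005, 0, 0], [-0.1233, 0, 0, 0, 0], [-0.1425, 0, 0.0125, 0, 0], [-0.1588, 0, 0.0288, 0, 0], [-0.1588, 0, 0.0288, 0, 0]],
])

```text
clock: 11.38
tool_pos: [0.5794, -0.1814, 0.1169]
orientation: [179.8, 0.0, -90.0]
force: [0.4, -0.2, 0.2]
opening: 0.0004
gripper_force: 0.0
```

```bash
python3 - <<'E'
from h import *
o=ctrl.get_obs();print(o['force'],to(.58,-.174,.101),to(.58,-.172,.083))
s=snap('top','w7');W=world(s);print([W[238,u].round(3) for u in (340,350,360,370,380)])
E
```

```text
[ 0.38867732 -0.17876884  0.17731108] [-0.0074 -0.0006  0.0159  0.    ] [-0.0094 -0.0006  0.0339  0.    ]
[array([ 0.531, -0.068,  0.468]), array([ 0.531, -0.081,  0.474]), array([ 0.532, -0.095,  0.478]), array([ 0.533, -0.108,  0.481]), array([ 0.534, -0.122,  0.483])]
```

```bash
python3 - <<'E'
from h import *
s=snap('side','s7');cv2.imwrite('pics/s7c.png',cv2.resize(s['frame'][80:300,200:460,::-1],None,fx=2.6,fy=2.6))
E
```

```text
(no output)
```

View pics/s7c.png

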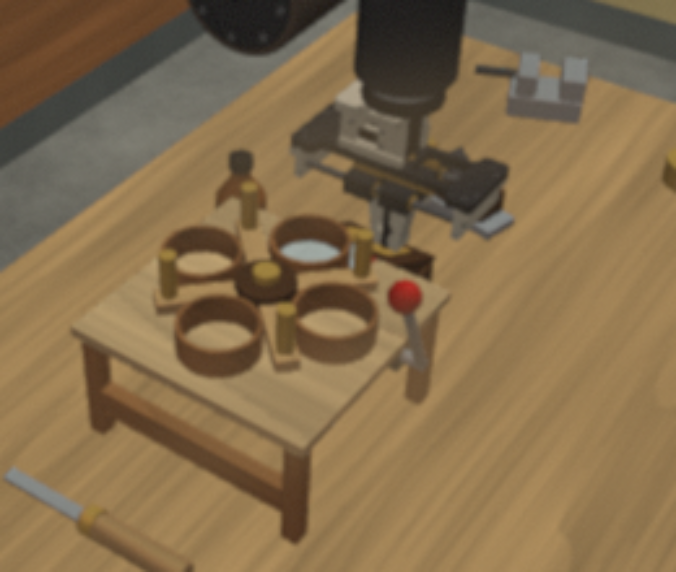

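The lid is leaning forward under the fingers, around crop pixel (400,255), and the lever is upright. I'll press down now.

To row units: 0.036 m / 0.8 = 0.045, 0.034 m / 0.8 = 0.0425.

Emit:
advance([
  [[-0.0088, 0, 0.02, 0, 0], [-0.0113, 0, 0.0325, 0, 0], [-0.0113, 0, 0.0425, 0, 0], [-0.0113, 0, 0.045, 0, 0], [-0.0113, 0, 0.045, 0, 0]],
])

```text
clock: 12.1
tool_pos: [0.5805, -0.1736, 0.0837]
orientation: [180.0, -0.0, -90.1]
force: [-3.6, 2.3, 10.0]
opening: 0.0002
gripper_force: 5.0
```

To row units: 0.003 m / 0.8 = 0.0038.

Emit:
advance([
  [[0, 0, 0.0038, 0, 0], [0, 0, 0.0038, 0, 0], [0, 0, 0.0038, 0, 0], [0, 0, 0.0038, 0, 0]],
])

```text
clock: 12.6
tool_pos: [0.5806, -0.1737, 0.0834]
orientation: [-179.9, -0.0, -90.0]
force: [-11.5, 7.3, 31.1]
opening: 0.0004
gripper_force: 15.8
```

Emit:
advance([
  [[0, 0, -0.05, 0, 0], [0, 0, -0.125, 0, 0], [0, 0, -0.1875, 0, 0], [0.075, 0, -0.225, 0, 0], [0.15, 0, -0.225, 0, 0], [0.225, 0, -0.225, 0, 0], [0.25, 0, -0.225, 0, 0], [0.25, 0, -0.225, 0, 0]],
])

```text
clock: 13.6
tool_pos: [0.5797, -0.375, 0.2587]
orientation: [179.9, 0.0, -90.2]
force: [-0.3, -0.0, 0.8]
opening: 0.0005
gripper_force: 0.0
```

```bash
python3 - <<'E'
from h import *
s=snap('top','w8');W=world(s)
for y in(235,245): print([W[y,u].round(3) for u in (345,352,360,370,378)])
q=W[222:255,342:380].reshape(-1,3);q=q[(q[:,2]>.045)&(q[:,2]<.08)];print(len(q),np.polyfit(q[:,1],q[:,2],1),q.mean(0))
cv2.imwrite('pics/w8c.png',cv2.resize(s['frame'][150:310,180:480,::-1],None,fx=2.6,fy=2.6))
E
```

```text
[array([ 0.598, -0.135,  0.06 ]), array([ 0.601, -0.153,  0.057]), array([ 0.602, -0.171,  0.06 ]), array([ 0.605, -0.195,  0.057]), array([ 0.607, -0.214,  0.057])]
[array([ 0.575, -0.137,  0.059]), array([ 0.577, -0.154,  0.057]), array([ 0.578, -0.173,  0.059]), array([ 0.581, -0.196,  0.058]), array([ 0.583, -0.215,  0.058])]
1229 [0.00156181 0.05767878] [ 0.59513333 -0.17365128  0.05740757]
```

View pics/w8c.png

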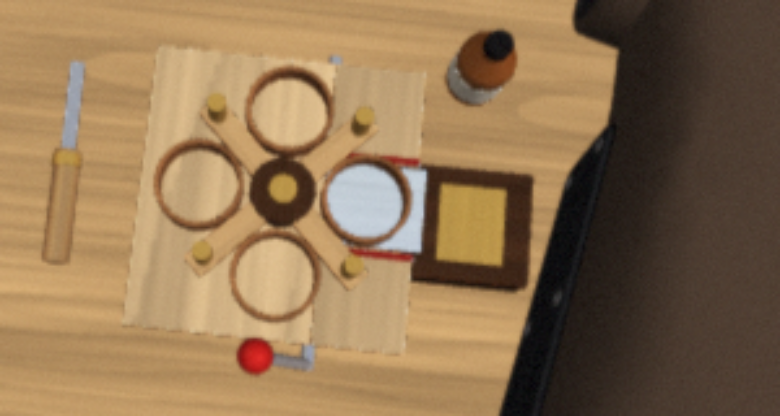

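The lid is flat and shut (plaque at crop pixel 470,225; slope 0.0016 rad), the lever is back, and the robot is clear of everything.

```bash
python3 -c "
from plant import ctrl, ticket, snapshot
print(ticket.close_job())"
```

```text
the job is handed in; nothing more can be done
None
```

The job is handed in at about 14 s of the 66 s allowed: the cake is in the box, the lid was pressed shut with about 31 N, the lever has sprung back, and the bottle and chisel look unmoved (the arm hid the plane in the last picture); the hand-in returned no verdict.

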